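# Snap the retaining cap onto the label roll spindle

### The job

The new label roll already lies on the spindle inside the label dispenser, but its retaining cap was left on the counter: swing the latch bar clear, open the lid so that it stands up by itself, then press the cap, flange down, onto the spindle until it snaps over and sits flat on the roll. Keep pressing after the snap and do not let go: the job finishes with the gripper still on the cap, holding it firmly down, and the lid still open. Leave the brass weight, the thermometer and the marker where they are.

Things in the scene. Friction and masses are not known exactly. Their poses are not given: they have to be found in the camera images.
- dispenser: Label dispenser, a square grey box 110 x 110 mm, fixed on the counter, walls 5 mm thick, rim 77 mm high. Origin under its centre at counter height, z up, x axis from its front (latch) to its rear (hinge), y to the left seen from the front. Inside, a white label roll lies flat round an upright steel spindle in the centre; the roll's top is 48 mm above the counter.
- latch (a joint): Swing-bar latch on the front edge: 0 = steel bar lies along the front over the lid's tongue (holds the lid down); grows, in rad, as the knob end swings out toward the front (counter-clockwise seen from above), stop at 1.7. The bar is clear of the tongue beyond 0.7. Stiff pivot, under 1 N at the knob, stays where it is left.
- latch_knob (a point): Middle of the upright black round knob on the end of the latch bar: 16 mm in diameter, 20 mm high, so its top is 10 mm above this point and the top of the 14 mm wide bar 10 mm below it. It moves with the latch on a circle of 62 mm radius about latch_pivot.
- latch_pivot (a point): Point on the latch's upright pivot axis, at the height of latch_knob.
- lid (a joint): Clear lid of the dispenser, hinged along the rear rim: 0 = shut, grows in rad as the front edge rises, stop at 1.95. Stiff hinge (about 2 N at the handle): it stays where it is left. Standing open, its top edge is about 0.19 m above the counter.
- lid_handle (a point): Grip point in the black fin on top of the lid near its front edge. The fin is 12 mm thick (along the dispenser's y), 24 mm long (along x, lid shut) and stands 26 mm above the lid; this point is 9 mm below the fin's top. It moves on a circle of 86 mm radius about lid_hinge; pinched along y, the fin can turn between the finger pads as the lid swings.
- lid_hinge (a point): Middle of the lid's hinge axis (which runs along the dispenser's y), at the rear rim.
- seat (a point): Centre of the top of the label roll, on the spindle's axis: where the cap's underside rests when it is home.
- spindle_tip (a point): Tip of the spindle, 18 mm above seat. Spindle diameter 16 mm, conical nose 5 mm high. Three sprung balls stand out of its side 8.6 mm above the seat, to 22 mm across. The cap's lip meets them with its underside about 13 mm above the seat, needs some 10 to 12 N to pass and snaps over about 7 mm above the seat; the balls then draw it down onto the seat.
- cap: Retaining cap, black plastic, standing flange down on the counter: round flange 52 mm in diameter and 4 mm thick, ribbed round hub 32 mm in diameter above it, 24 mm high in all, closed on top. Hole from below 20 mm deep: 18 mm in diameter through the flange (the lip), 23.6 mm above it. About 40 g. Origin at the centre of its underside, z up.
- roll: The label roll in the dispenser, white, 85 mm in diameter, 40 mm high, fixed. Origin under its centre.
- check_weight: Brass check weight, 48 mm in diameter, 67 mm high, 500 g, standing on the counter; origin under its centre. Leave alone.
- probe_thermometer: White probe thermometer with a thin steel probe lying on the counter, 207 x 24 x 18 mm; origin under its middle. Leave alone.
- marker: Marker pen lying on the counter, 135 mm long, 17 mm thick; origin under its middle. Leave alone.
Not all that is in view belongs to the job. What is meant by the cap is not brown or red, and is the larger of those in its own colour.

How it is judged:
By the outcome, as a careful person would: the job done as asked, in the order asked, and still so for the second after the job is handed in, while the arm keeps its last pose, push and grip.
It also fails if it takes over 61 s, if anything falls off the work surface, if the arm or the gripper's body presses on something with over 40 N, if the wrist force passes 120 N, or if a joint passes its speed limit or range.

### The arm

A 7-joint arm with a two-finger parallel gripper is mounted at the origin on a cart in front of the work surface, level with it; the furniture and walls round the work are solid. World frame = base frame: x ahead of the robot, y to its left, z up, the work surface at z = 0. Lengths are in m, angles in rad, forces in N, time in s.
With the tool pointing down it reaches from about 0.425 to 0.925 m from the base axis. Payload 6.8 kg.
Tool frame: the origin (TCP) lies at the very end of the fingers, on their centre line; the grasp point (between the pads) lies bot.tcp_to_grasp behind it (bot.tcp_to_grasp is the distance from the TCP to the grasp point, in m); z points along the fingers, y is the line along which they close (so a half turn about z gives the same grasp; the last joint's range is limited). The gripper opens to 85 mm and grips with 20 to 120 N. Pads are 22 mm wide; open, the fingers measure 114 mm over their backs; the gripper's body (76 mm by 85 mm) begins 54 mm behind the grasp point. The pads swing forward as they close: fully open they stand 13 mm farther back than shut.
Start: joints at [-1.334, 0.477, 0.022, 1.555, -0.011, 1.109, -0.083], TCP at [0.228, 0.635, 0.192] pointing down, gripper open.
Joint ranges: [-2.96, 2.96], [-0.34, 2.1], [-1.41, 1.46], [0.24, 2.44], [-1.37, 4.51], [0.17, 1.92], [-2.96, 2.96]. Speed limits (rad/s): [2.39, 2.39, 3.14, 3.14, 3.14, 3.14, 3.14].

### API

Orientations are given as a unit quaternion [w, x, y, z].
In Python, from station import bot gives the robot as it stands.
- The arm moves only by the tool servo_tool, never from a script. Its argument "motion" is a list that holds one entry, the list of rows, each a list of 7 numbers: the shift along the tool's x, y, z in m, then the turn, a rotation vector about the tool's x, y, z in units of 5 degrees (1.0 is 5 degrees), then the opening, from 0 (shut) to 1 (fully open). A call has 1 to 20 rows; each row is the pose to reach, as a shift and turn from the pose commanded when the call began, along the tool's axes at that moment; what a row does not reach only later rows make up. A row lasts 1/12 s, in which the tool goes at most 41.7 mm and 7.16 degrees, less where a joint would pass 70% of its speed; a pose out of reach is approached as far as the arm can. A call with a gripper value outside its range is refused whole. The fingers move at their own pace and stop on an object; "grip_force" is the grip in N (left out, the last holds). Time passes only in rows, so rows that repeat a pose let the fingers close. It gives the time, the measured TCP pose, the force, the opening and the grip force at its end, in the units of the state.
- bot.get_obs(): the state, without advancing time (a new reading comes with each control period).
- bot.read_camera(name): name is "scene" or "top"; returns a dict with "img" (420x560x3 uint8, red, green, blue), "K" (3x3 intrinsics, pixels), "k1" (the pictures are not rectified: a ray, as slopes to the right and down, at radius r is drawn at 1 + k1 r^2 times it, then the intrinsics apply), "pose" (4x4, takes a point from camera to world coordinates). Camera axes: x right, y down, z forward; pixel columns grow to the right and rows downward; lengths in m; the calibration is good to about 2 mm. A picture is of the moment at which its call begins. There is no depth.
- bot.hand_in(): hands the job in; it is judged then, once.
The state is a dict: "t": time; "q": joint angles; "joint_vel": joint speeds; "joint_torque": joint torques, N m; "eef_pos": TCP position; "tool_rot": TCP orientation; "contact_force": force on the tool from outside, world axes, zero at the start; "torque": the same for the moment, N m; "gripper_width": opening from 0.0 (shut) to 1.0 (fully open); "grasp_force": force on a finger pad.
Only numpy, scipy, OpenCV 4.12 (cv2) and the standard library are available. Lean on these libraries where they do the work, as an engineer would, in place of code of your own. Each camera call takes 0.05 s, during which the arm holds its last target. There are 200 camera calls.

## Working session

There is one attempt and no reset: what is moved stays moved. The work goes in short steps, Python scripts to look and compute and a tool call to move; the robot and the scene stay as the last step left them, time stands still between calls to the robot, and variables do not carry over. Pictures are saved under pics/ and viewed, at most 10 in all, crops included, and the job is handed in when it is done.

Besides the shell and the picture viewer there is one more tool, called by a JSON object that holds its "method" and its "body", one argument or row to a line. servo_tool: Moves the arm, as the interface text tells. Its arguments: {"type":"object","properties":{"motion":{"type":"array"},"grip_force":{"type":"number"}},"required":["motion"]}

```bash
mkdir -p pics; ls; cat > h.py <<'E'
import numpy as np, cv2
from station import bot
def cam(n):
    c=bot.read_camera(n); return c
def ray(c,u,v):
    K=np.array(c["K"]);d=np.array([(u-K[0,2])/K[0,0],(v-K[1,2])/K[1,1]]);s=d.copy()
    for _ in range(20): s=d/(1+c["k1"]*(s@s))
    P=np.array(c["pose"]);return P[:3,3],P[:3,:3]@np.array([s[0],s[1],1])
def onz(c,u,v,z):
    o,d=ray(c,u,v);return o+d*(z-o[2])/d[2]
def px(c,p):
    P=np.array(c["pose"]);K=np.array(c["K"]);q=P[:3,:3].T@(np.array(p)-P[:3,3]);s=q[:2]/q[2];s=s*(1+c["k1"]*(s@s))
    return K[0,0]*s[0]+K[0,2],K[1,1]*s[1]+K[1,2]
def tri(c1,p1,c2,p2):
    a,d=ray(c1,*p1);b,e=ray(c2,*p2);st=np.linalg.lstsq(np.c_[d,-e],b-a,rcond=None)[0]
    x,y=a+d*st[0],b+e*st[1];return (x+y)/2,np.linalg.norm(x-y)
def save(img,n): cv2.imwrite("pics/"+n,img[:,:,::-1])
E
python3 - <<'E'
from h import *
import pickle
C={n:cam(n) for n in("scene","top")}
pickle.dump(C,open("c0.pkl","wb"))
for n in C: save(cv2.resize(C[n]["img"],(784,588)),n+"0.png"); print(n,np.round(C[n]["pose"],3).tolist(),C[n]["k1"],np.array(C[n]["K"]).tolist())
o=bot.get_obs();print({k:np.round(v,3).tolist() for k,v in o.items()},bot.tcp_to_grasp)
E
```

```text
pics
scene [[-0.986, 0.148, -0.083, 0.607], [0.169, 0.878, -0.447, 0.293], [0.007, -0.455, -0.891, 1.048], [0.0, 0.0, 0.0, 1.0]] 0.01565158472890093 [[525.4873609718862, 0.0, 274.8496675745375], [0.0, 525.4873609718862, 206.26352897402708], [0.0, 0.0, 1.0]]
top [[-0.019, -0.982, 0.187, 0.373], [-1.0, 0.017, -0.01, -0.168], [0.006, -0.187, -0.982, 0.91], [0.0, 0.0, 0.0, 1.0]] -0.10537301803843294 [[397.1521640806988, 0.0, 286.56529452466964], [0.0, 397.1521640806988, 208.56151968387883], [0.0, 0.0, 1.0]]
{'t': 0.1, 'q': [-1.334, 0.478, 0.022, 1.556, -0.012, 1.109, -0.083], 'joint_vel': [0.0, -0.003, -0.001, -0.004, -0.0, 0.0, 0.0], 'joint_torque': [0.005, -59.777, 1.614, -28.196, 0.013, 0.005, -0.0], 'eef_pos': [0.228, 0.635, 0.191], 'tool_rot': [-0.0, 0.172, 0.985, -0.001], 'contact_force': [-0.266, -0.055, -0.194], 'torque': [0.034, -0.013, -0.013], 'grasp_force': 0.0, 'gripper_width': 0.996} 0.0187
```

View pics/scene0.png

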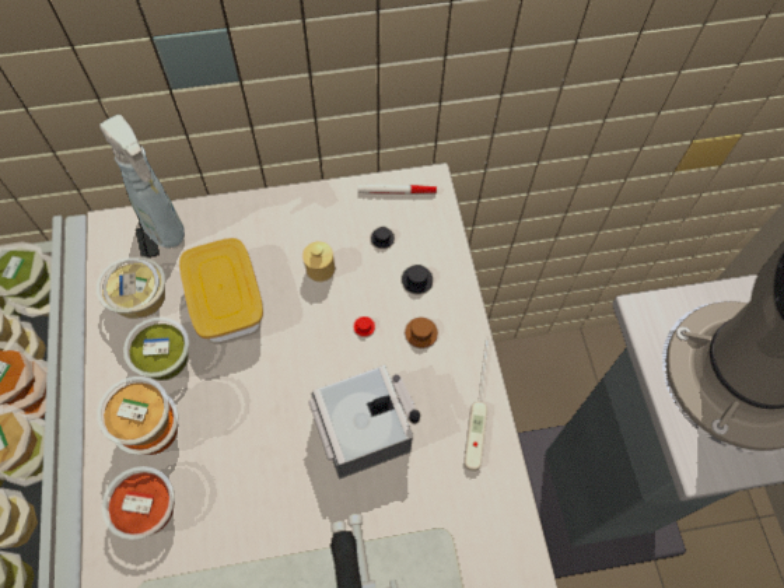

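View pics/top0.png

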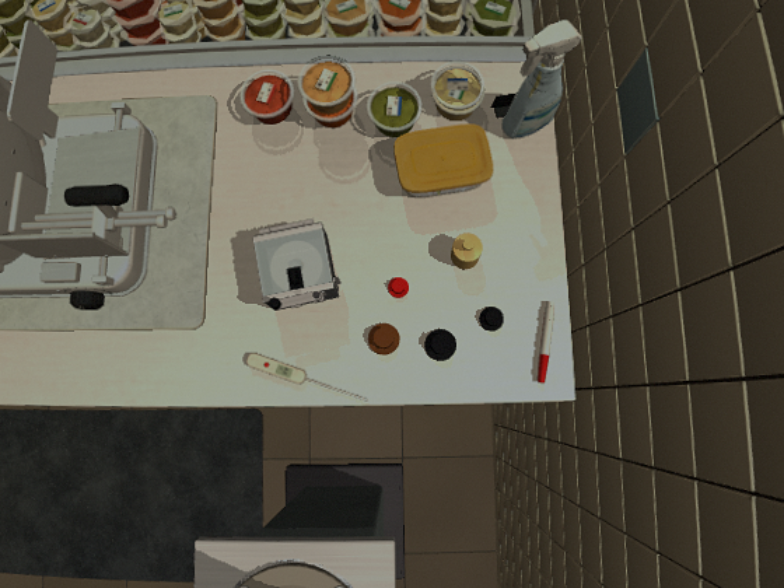

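Black candidates in the top picture (784-wide) are the larger one at (440,345) and the smaller at (490,319). Brown (384,338) and red (398,288) are excluded. The larger black one fits the description; I'll confirm it in a crop and measure it against its 52 mm flange.

```bash
python3 - <<'E'
from h import *
import pickle
C=pickle.load(open("c0.pkl","rb"))
s=C["scene"]["img"];t=C["top"]["img"]
a=cv2.resize(s[245:345,205:315],(396,360),interpolation=cv2.INTER_CUBIC)
b=cv2.resize(t[150:230,170:258],(396,360),interpolation=cv2.INTER_CUBIC)
c=cv2.resize(s[155:250,240:345],(396,240)); d=cv2.resize(t[195:270,250:370],(396,240))
save(np.vstack([np.hstack([a,b]),np.hstack([c,d])]),"crop1.png")
for n,(w) in C.items():
    m=(w["img"].max(2)<45).astype(np.uint8)
    k,l,st,ce=cv2.connectedComponentsWithStats(m)
    for i in range(1,k):
        if 12<st[i,4]<2500 :
            x,y=ce[i]; p=onz(w,x,y,0.004)
            if .2<p[0]<1 and -.5<p[1]<.4: print(n,st[i].tolist(),ce[i].round(1),p.round(3))
E
```

```text
scene [98, 163, 9, 20, 49] [102.3 172.6] [ 0.886 -0.382  0.004]
scene [267, 168, 12, 9, 77] [272.3 172.4] [ 0.501 -0.318  0.004]
scene [289, 197, 17, 12, 127] [296.7 203.5] [ 0.461 -0.23   0.004]
scene [264, 284, 16, 13, 135] [271.4 289.5] [ 0.55  -0.042  0.004]
scene [293, 295, 6, 7, 36] [295.7 297.8] [ 0.504 -0.016  0.004]
scene [237, 380, 21, 40, 331] [247.3 401.8] [0.631 0.165 0.004]
top [288, 64, 9, 8, 18] [291.7  67.3] [ 0.909 -0.197  0.004]
top [351, 67, 17, 17, 182] [358.7  74.4] [ 0.888 -0.366  0.004]
top [223, 75, 9, 5, 16] [227.4  76.9] [ 0.885 -0.035  0.004]
top [202, 76, 6, 10, 17] [205.1  80. ] [0.878 0.022 0.004]
top [184, 84, 14, 5, 26] [189.8  86. ] [0.863 0.06  0.004]
top [227, 86, 10, 5, 15] [231.5  87.9] [ 0.854 -0.045  0.004]
top [269, 90, 25, 8, 70] [280.5  94.3] [ 0.834 -0.167  0.004]
top [46, 132, 46, 15, 607] [ 68.9 139.4] [0.73  0.362 0.004]
top [232, 167, 7, 31, 39] [235.2 182.9] [ 0.609 -0.057  0.004]
top [205, 191, 12, 16, 140] [210.5 198.4] [0.573 0.    0.004]
top [405, 190, 5, 9, 13] [406.1 194.3] [ 0.575 -0.461  0.004]
top [232, 205, 10, 9, 55] [236.3 209.3] [ 0.546 -0.06   0.004]
top [50, 208, 25, 13, 281] [ 61.7 213.8] [0.542 0.362 0.004]
top [190, 213, 11, 9, 57] [195.5 216.6] [0.53  0.035 0.004]
top [342, 219, 17, 17, 225] [350.3 227.3] [ 0.499 -0.324  0.004]
top [303, 235, 23, 23, 386] [314.  245.9] [ 0.458 -0.238  0.004]
top [353, 303, 18, 6, 25] [362.  305.4] [ 0.321 -0.342  0.004]
top [383, 343, 14, 9, 17] [389.5 347. ] [ 0.228 -0.4    0.004]
top [402, 354, 10, 7, 14] [406.2 356.7] [ 0.205 -0.437  0.004]
```

View pics/crop1.png

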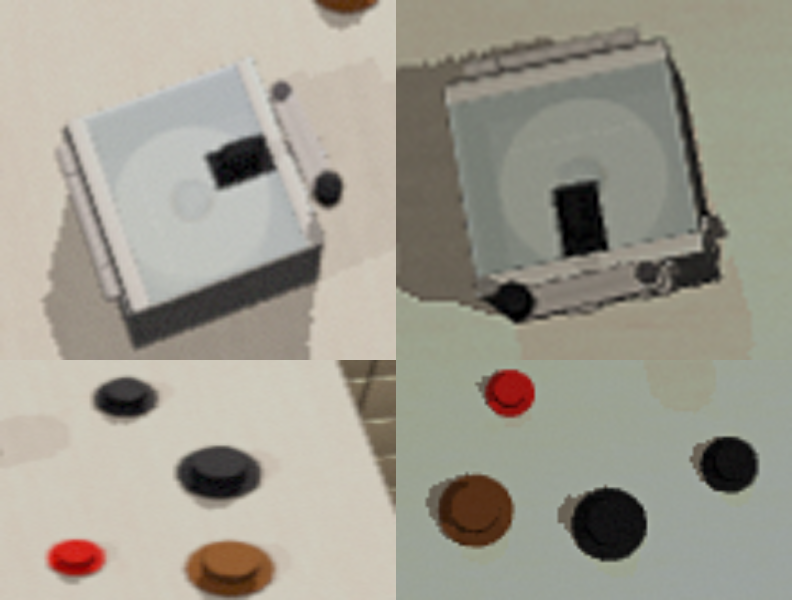

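The crop confirms the larger black cap at top (314,246) / scene (297,200), beside the brown one. The latch knob is at top (196,217) / scene (296,297), the pivot at top (226,210) / scene (283,270), and the fin at top (210,198) / scene (271,289).

```bash
python3 - <<'E'
from h import *
import pickle
C=pickle.load(open("c0.pkl","rb"));S,T=C["scene"],C["top"]
for n,a,b in[("knob",(296.1,297.5),(196.,216.7)),("pivot",(283.3,270.3),(226.4,210.4)),("fin",(271.4,289.5),(210.5,198.4))]:
    p,e=tri(S,a,T,b);print(n,p.round(4),round(e,4))
print("roll",onz(S,258.6,301.2,.048).round(4),onz(T,211.6,190.1,.048).round(4))
# lid quad corners on rim
for n,w,o,sc,pts in[("S",S,(205,245),3.6,[(67,127),(248,60),(322,243),(137,312)]),("T",T,(82,150),4.5,[(446,103),(664,42),(703,230),(478,280)])]:
    P=np.array([onz(w,o[0]+x/sc,o[1]+y/sc,.08) if n=="S" else onz(w,170+(x-396)/sc,o[1]+y/sc,.08) for x,y in pts]);print(n,P[:,:2].round(3).tolist(),P.mean(0).round(4))
for n,w,(x,y) in[("scene",S,(298,200)),("top",T,(314,246)),("top",T,(350,227))]:
  for th in(60,80,100):
    m=(w["img"].max(2)<th).astype(np.uint8);k,l=cv2.connectedComponents(m);q=(l==l[y,x]).astype(np.uint8)
    c=max(cv2.findContours(q,0,1)[0],key=cv2.contourArea)
    xs=[onz(w,*p[0],.003)[:2] for p in c];xs=np.array(xs,np.float32);(cc,r)=cv2.minEnclosingCircle(xs)
    print(n,th,np.round(cc,4),"d",round(2*r,4),cv2.fitEllipse(xs)[:2])
E
```

```text
knob [0.5129 0.0121 0.1015] 0.0005
pivot [ 0.5266 -0.049   0.0896] 0.0021
fin [ 0.5545 -0.0151  0.0876] 0.0001
roll [ 0.581  -0.0086  0.048 ] [ 0.5822 -0.0098  0.048 ]
S [[0.642, -0.051], [0.54, -0.073], [0.519, 0.034], [0.619, 0.053]] [ 0.58   -0.0092  0.08  ]
T [[0.614, 0.052], [0.643, -0.054], [0.549, -0.073], [0.527, 0.034]] [ 0.5833 -0.0103  0.08  ]
scene 60 [ 0.4472 -0.4846] d 1.7254 ((0.4763372540473938, -0.3527776002883911), (1.1760356426239014, 1.6186652183532715))
scene 80 [ 0.456  -0.2397] d 0.0506 ((0.45677700638771057, -0.23974040150642395), (0.04635031521320343, 0.048575688153505325))
scene 100 [ 0.4575 -0.2408] d 0.0526 ((0.45693549513816833, -0.23996533453464508), (0.047590840607881546, 0.05029356852173805))
top 60 [ 0.4576 -0.2382] d 0.0526 ((0.45769140124320984, -0.23842842876911163), (0.049462199211120605, 0.0504661463201046))
top 80 [ 0.4579 -0.2381] d 0.0528 ((0.45776259899139404, -0.23807132244110107), (0.0503867045044899, 0.050829388201236725))
top 100 [ 0.4577 -0.2384] d 0.0535 ((0.45780760049819946, -0.2383401244878769), (0.05127439647912979, 0.051474109292030334))
top 60 [ 0.4994 -0.3238] d 0.041 ((0.49936679005622864, -0.3235975205898285), (0.03770003840327263, 0.03864840790629387))
top 80 [ 0.4991 -0.3238] d 0.0418 ((0.49941572546958923, -0.3239333927631378), (0.03832213953137398, 0.03977791219949722))
top 100 [ 0.499 -0.324] d 0.0419 ((0.4990895092487335, -0.32417142391204834), (0.03944661095738411, 0.0400056354701519))
```

```bash
cat >> h.py <<'E'
from scipy.spatial.transform import Rotation as Rn
YAW=np.radians(12.3);XD=np.array([np.cos(YAW),np.sin(YAW),0]);YD=np.array([-np.sin(YAW),np.cos(YAW),0]);CEN=np.array([.5815,-.0093,0])
def R0(a): # tool down, tool y at world angle a deg
    y=np.array([np.cos(np.radians(a)),np.sin(np.radians(a)),0]);z=np.array([0,0,-1.]);return np.c_[np.cross(y,z),y,z]
def cur():
    o=bot.get_obs();w,x,y,z=o["tool_rot"];return np.array(o["eef_pos"]),Rn.from_quat([x,y,z,w]).as_matrix(),o
def rel(p,R):
    p0,A,o=cur();print((A.T@(np.array(p)-p0)).round(4).tolist(),(Rn.from_matrix(A.T@R).as_rotvec()/np.radians(5)).round(2).tolist())
E
python3 - <<'E'
from h import *
rel([.5129,.0121,.20],R0(12.3))
E
```

```text
[-0.4786, -0.4897, -0.008] [-0.02, 0.01, 11.59]
```

{"method": "servo_tool", "body": {
  "motion": [
    [[0, 0, -0.04, 0, 0, 0, 0.5], [-0.479, -0.49, -0.06, 0, 0, 11.6, 0.5], [-0.479, -0.49, -0.06, 0, 0, 11.6, 0.5], [-0.479, -0.49, -0.06, 0, 0, 11.6, 0.5], [-0.479, -0.49, -0.06, 0, 0, 11.6, 0.5], [-0.479, -0.49, -0.06, 0, 0, 11.6, 0.5], [-0.479, -0.49, -0.06, 0, 0, 11.6, 0.5], [-0.479, -0.49, -0.06, 0, 0, 11.6, 0.5], [-0.479, -0.49, -0.06, 0, 0, 11.6, 0.5], [-0.479, -0.49, -0.06, 0, 0, 11.6, 0.5], [-0.479, -0.49, -0.06, 0, 0, 11.6, 0.5], [-0.479, -0.49, -0.06, 0, 0, 11.6, 0.5], [-0.479, -0.49, -0.06, 0, 0, 11.6, 0.5], [-0.479, -0.49, -0.06, 0, 0, 11.6, 0.5], [-0.479, -0.49, -0.06, 0, 0, 11.6, 0.5], [-0.479, -0.49, -0.06, 0, 0, 11.6, 0.5], [-0.479, -0.49, -0.06, 0, 0, 11.6, 0.5], [-0.479, -0.49, -0.03, 0, 0, 11.6, 0.5], [-0.479, -0.49, 0, 0, 0, 11.6, 0.5], [-0.479, -0.49, 0, 0, 0, 11.6, 0.5]]
  ]
}}

```text
t: 1.77
eef_pos: [0.5097, 0.0104, 0.1874]
tool_rot: [-0.002, 0.629, 0.777, -0.004]
contact_force: [-1.5, 0.4, -0.0]
gripper_width: 0.509
grasp_force: 0.0
```

```bash
python3 - <<'E'
from h import *
p,A,o=cur();print(p.round(4),np.round(o["q"],2),o["contact_force"])
rel([.5129,.0121,.087],R0(12.3))
E
```

```text
[0.5097 0.0104 0.1874] [-0.65  0.24  0.6   1.97 -0.16  0.99  0.23] [-1.4717912   0.38916499 -0.04379707]
[0.0011, 0.0043, 0.1003] [-0.1, 0.01, -0.05]
```

{"method": "servo_tool", "body": {
  "motion": [
    [[0.001, 0.003, 0.03, 0, 0, 0, 0.45], [0.001, 0.003, 0.06, 0, 0, 0, 0.45], [0.001, 0.003, 0.085, 0, 0, 0, 0.45], [0.001, 0.003, 0.098, 0, 0, 0, 0.45], [0.001, 0.003, 0.1, 0, 0, 0, 0.45], [0.001, 0.003, 0.1, 0, 0, 0, 0.45]]
  ],
  "grip_force": 20
}}

```text
t: 2.27
eef_pos: [0.5158, 0.0147, 0.0922]
tool_rot: [-0.001, 0.627, 0.779, -0.0]
contact_force: [0.6, 0.6, 0.3]
gripper_width: 0.45
grasp_force: 0.0
```

```bash
python3 - <<'E'
from h import *
p,A,o=cur();print(p.round(4),np.round(o["contact_force"],1))
rel([.5129,.0121,.087],R0(12.3))
c=cam("scene");save(cv2.resize(c["img"][215:345,195:355],(800,650))[:600],"k1.png")
E
```

```text
[0.5158 0.0147 0.0922] [0.6 0.6 0.3]
[-0.0019, -0.0034, 0.0052] [-0.01, -0.0, 0.0]
```

View pics/k1.png

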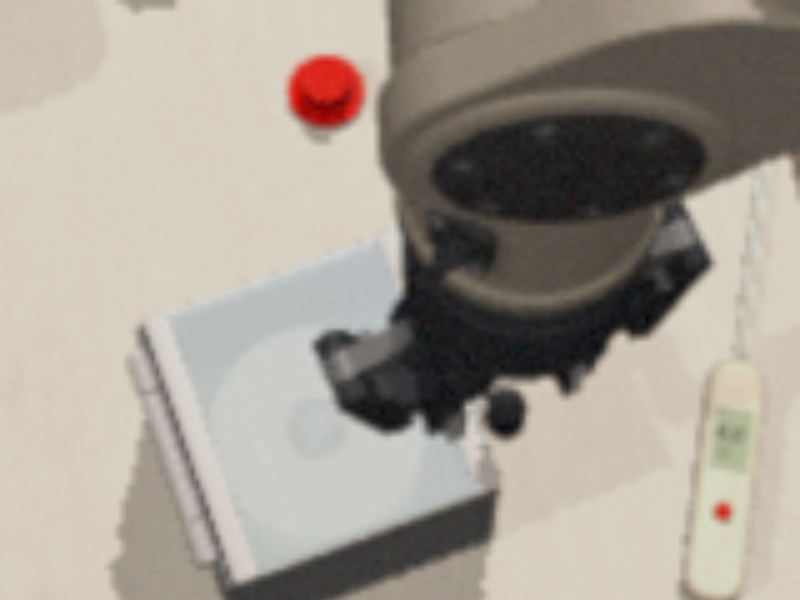

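The knob shows at crop (505,412), between the fingertips at (440,415) and (575,375), but perhaps off-centre sideways. I'll check by projecting it.

```bash
python3 - <<'E'
from h import *
c=cam("scene");p,A,o=cur()
f=lambda q:np.round((np.array(px(c,q))-[195,215])*5).tolist()
print("tcp",f(p),"width corners",[f(p+A@[s*.011,t*.019,0]) for s in(-1,1) for t in(-1,1)])
print("knob top/mid/bot",[f([.5129,.0121,z]) for z in(.107,.097,.087)])
print("tool x",A[:,0].round(2))
m=(c["img"].max(2)<60).astype(np.uint8);k,l,st,ce=cv2.connectedComponentsWithStats(m[285:310,288:305]);print(st[1:].tolist(),((ce[1:]+[288-195,285-215])*5).round())
E
```

```text
tcp [494.0, 427.0] width corners [[529.0, 382.0], [436.0, 419.0], [553.0, 435.0], [459.0, 472.0]]
knob top/mid/bot [[506.0, 408.0], [504.0, 416.0], [503.0, 424.0]]
tool x [-0.21  0.98  0.  ]
[[0, 0, 17, 9, 101], [5, 9, 7, 8, 45]] [[499. 364.]
 [503. 412.]]
```

{"method": "servo_tool", "body": {
  "motion": [
    [[-0.001, -0.003, 0.004, 0, 0, 0, 0.3], [-0.001, -0.003, 0.004, 0, 0, 0, 0.1], [-0.001, -0.003, 0.004, 0, 0, 0, 0.1], [-0.001, -0.003, 0.004, 0, 0, 0, 0.1], [-0.001, -0.003, 0.004, 0, 0, 0, 0.1]]
  ],
  "grip_force": 20
}}

```text
t: 2.78
eef_pos: [0.5135, 0.0123, 0.0883]
tool_rot: [0.0, 0.628, 0.778, 0.0]
contact_force: [-0.9, -0.1, -0.8]
gripper_width: 0.099
grasp_force: 0.0
```

```bash
python3 - <<'E'
from h import *
p,A,o=cur();print(p.round(4),A[:,1].round(3),np.round(o["contact_force"],1),o["gripper_width"],o["grasp_force"])
PIV=np.array([.5266,-.049]);r=np.array([.5129,.0121])-PIV
for a in np.radians([10,20,30,40,50,60,70]):
    d=Rn.from_euler('z',a).as_matrix()@[*r,0]-[*r,0];print((A.T@d).round(3).tolist())
E
```

```text
[0.5135 0.0123 0.0883] [0.977 0.212 0.001] [-0.9 -0.1 -0.8] 0.0993594230042875 0.0
[-0.001, -0.011, -0.0]
[-0.004, -0.021, -0.0]
[-0.009, -0.031, -0.0]
[-0.015, -0.04, -0.0]
[-0.023, -0.048, -0.0]
[-0.032, -0.054, -0.0]
[-0.042, -0.059, -0.0]
```

```bash
python3 - <<'E'
from h import *
c=cam("scene");t=cam("top");p,A,o=cur()
a=cv2.resize(c["img"][270:320,255:322],(402*2,300*2),interpolation=cv2.INTER_CUBIC)[:, :400+0] if 0 else cv2.resize(c["img"][262:322,262:322],(400,400),interpolation=cv2.INTER_CUBIC)
b=cv2.resize(t["img"][185:245,170:230],(400,400),interpolation=cv2.INTER_CUBIC)
save(np.hstack([a,b]),"k2.png");k=400/60
print("scene tcp",(np.array(px(c,p))-262)*k,"top tcp",(np.array(px(t,p))-[170,185])*k)
E
```

```text
scene tcp [222.72401946 251.45655086] top tcp [181.68004874 217.49848633]
```

View pics/k2.png

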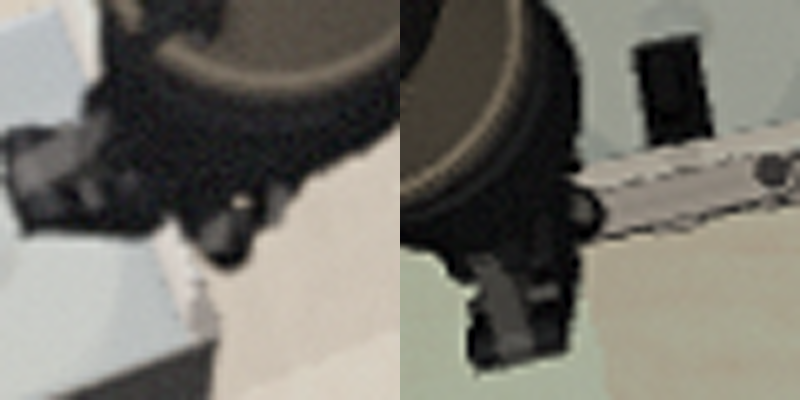

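The picture is ambiguous: the round end at left crop (222,250) / right crop (585,215) coincides with the projected TCP, yet nothing was gripped. The fingertips may be above the knob, so I'll probe down gently.

{"method": "servo_tool", "body": {
  "motion": [
    [[0, 0, 0.002, 0, 0, 0, 0.1], [0, 0, 0.004, 0, 0, 0, 0.1], [0, 0, 0.005, 0, 0, 0, 0.1]]
  ]
}}

```text
t: 3.13
eef_pos: [0.5131, 0.0122, 0.0826]
tool_rot: [-0.0, 0.628, 0.778, -0.0]
contact_force: [-0.4, 0.3, 0.6]
gripper_width: 0.102
grasp_force: 0.0
```

{"method": "servo_tool", "body": {
  "motion": [
    [[0, 0, 0.002, 0, 0, 0, 0.1], [0, 0, 0.004, 0, 0, 0, 0.1], [0, 0, 0.006, 0, 0, 0, 0.1], [0, 0, 0.006, 0, 0, 0, 0.1]]
  ]
}}

```text
t: 3.47
eef_pos: [0.513, 0.0122, 0.0765]
tool_rot: [-0.0, 0.628, 0.778, -0.0]
contact_force: [-1.2, 0.4, -0.2]
gripper_width: 0.1
grasp_force: 0.0
```

```bash
python3 - <<'E'
from h import *
import pickle
c=cam("scene");t=cam("top");p,A,o=cur();print(p,np.round(o["contact_force"],1))
pickle.dump((c,t,p,A),open("c1.pkl","wb"))
a=cv2.resize(c["img"][252:322,252:322],(400,400),interpolation=cv2.INTER_LANCZOS4)
b=cv2.resize(t["img"][185:245,165:225],(400,400),interpolation=cv2.INTER_LANCZOS4)
im=np.hstack([a,b]);im=(255*(im/255.)**.5).astype(np.uint8)
save(im,"k3.png")
print("scene tcp",(np.array(px(c,p))-252)*400/70,"top tcp",(np.array(px(t,p))-[165,185])*400/60+[400,0])
E
```

```text
[0.51321924 0.01215785 0.0768551 ] [ 0.3 -0.3 -0.4]
scene tcp [247.26766498 282.40694033] top tcp [622.81685762 224.01835326]
```

View pics/k3.png

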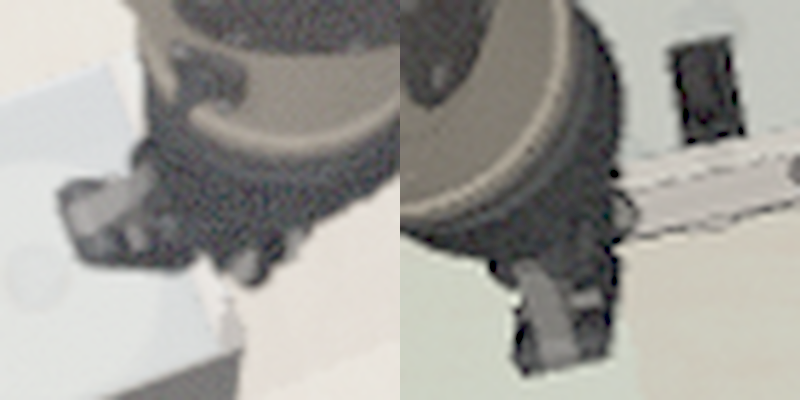

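The knob at scene crop (245,265) / top crop (625,215) has not moved, and the gripper body sits visibly above it. The real fingertips seem higher than the reported TCP, so I'll keep descending gently until contact.

{"method": "servo_tool", "body": {
  "motion": [
    [[0, 0, 0.002, 0, 0, 0, 0.1], [0, 0, 0.004, 0, 0, 0, 0.1], [0, 0, 0.006, 0, 0, 0, 0.1], [0, 0, 0.008, 0, 0, 0, 0.1], [0, 0, 0.008, 0, 0, 0, 0.1]]
  ]
}}

```text
t: 3.98
eef_pos: [0.5139, 0.0124, 0.0692]
tool_rot: [0.0, 0.628, 0.778, 0.0]
contact_force: [-1.0, 0.3, 5.3]
gripper_width: 0.099
grasp_force: 2.6
```

Contact with the knob top came at a TCP reading of 0.069, where I expected about 0.105. So the true tips are about 36 mm above the reported TCP. I'll raise, open, straddle the knob and grip.

{"method": "servo_tool", "body": {
  "motion": [
    [[0, 0, -0.012, 0, 0, 0, 0.1], [0, 0, -0.014, 0, 0, 0, 0.45], [0, 0, -0.014, 0, 0, 0, 0.45], [0, 0, -0.014, 0, 0, 0, 0.45], [0, 0, -0.004, 0, 0, 0, 0.45], [0, 0, 0.006, 0, 0, 0, 0.45], [0, 0, 0.015, 0, 0, 0, 0.45], [0, 0, 0.015, 0, 0, 0, 0.45]]
  ]
}}

```text
t: 4.65
eef_pos: [0.5113, 0.0121, 0.0514]
tool_rot: [-0.001, 0.628, 0.779, -0.002]
contact_force: [-0.3, 0.5, 0.2]
gripper_width: 0.453
grasp_force: 0.0
```

{"method": "servo_tool", "body": {
  "motion": [
    [[0, 0, 0, 0, 0, 0, 0.3], [0, 0, 0, 0, 0, 0, 0.1], [0, 0, 0, 0, 0, 0, 0.1], [0, 0, 0, 0, 0, 0, 0.1], [0, 0, 0, 0, 0, 0, 0.1]]
  ],
  "grip_force": 20
}}

```text
t: 5.07
eef_pos: [0.5133, 0.012, 0.054]
tool_rot: [0.0, 0.628, 0.778, -0.0]
contact_force: [1.0, -1.3, -4.3]
gripper_width: 0.172
grasp_force: 19.9
```

{"method": "servo_tool", "body": {
  "motion": [
    [[0, -0.005, 0, 0, 0, 0, 0.1], [-0.001, -0.011, 0, 0, 0, 0, 0.1], [-0.002, -0.016, 0, 0, 0, 0, 0.1], [-0.004, -0.021, 0, 0, 0, 0, 0.1], [-0.006, -0.026, 0, 0, 0, 0, 0.1], [-0.009, -0.031, 0, 0, 0, 0, 0.1], [-0.012, -0.036, 0, 0, 0, 0, 0.1], [-0.015, -0.04, 0, 0, 0, 0, 0.1], [-0.019, -0.044, 0, 0, 0, 0, 0.1], [-0.023, -0.048, 0, 0, 0, 0, 0.1], [-0.027, -0.051, 0, 0, 0, 0, 0.1], [-0.032, -0.054, 0, 0, 0, 0, 0.1], [-0.037, -0.057, 0, 0, 0, 0, 0.1], [-0.042, -0.059, 0, 0, 0, 0, 0.1], [-0.042, -0.059, 0, 0, 0, 0, 0.1]]
  ]
}}

```text
t: 6.32
eef_pos: [0.4648, -0.0428, 0.0542]
tool_rot: [0.001, 0.628, 0.778, 0.0]
contact_force: [2.5, 1.0, 0.5]
gripper_width: 0.173
grasp_force: 21.1
```

{"method": "servo_tool", "body": {
  "motion": [
    [[0, 0, 0, 0, 0, 0, 0.3], [0, 0, 0, 0, 0, 0, 0.45], [0, 0, 0, 0, 0, 0, 0.45], [0, 0, -0.03, 0, 0, 0, 0.45], [0, 0, -0.06, 0, 0, 0, 0.45], [0, 0, -0.06, 0, 0, 0, 0.45]]
  ]
}}

```text
t: 6.82
eef_pos: [0.4669, -0.0419, 0.1177]
tool_rot: [0.002, 0.628, 0.778, 0.002]
contact_force: [0.7, -0.5, 0.2]
gripper_width: 0.455
grasp_force: 0.0
```

```bash
python3 - <<'E'
from h import *
p,A,o=cur();print(p.round(4),np.round(o["q"],2))
rel([.5546,-.0152,.11],R0(102.3));rel([.5546,-.0152,.11],R0(-77.7))
E
```

```text
[ 0.4669 -0.0419  0.1177] [-0.55  0.26  0.59  2.14 -0.2   0.79  0.38]
[0.0076, 0.0913, 0.0081] [0.04, 0.05, -18.02]
[0.0076, 0.0913, 0.0081] [0.05, -0.04, 17.98]
```

{"method": "servo_tool", "body": {
  "motion": [
    [[0.008, 0.04, 0, 0, 0, -1.4, 0.42], [0.008, 0.09, 0, 0, 0, -18, 0.42], [0.008, 0.091, 0, 0, 0, -18, 0.42], [0.008, 0.091, 0, 0, 0, -18, 0.42], [0.008, 0.091, 0, 0, 0, -18, 0.42], [0.008, 0.091, 0, 0, 0, -18, 0.42], [0.008, 0.091, 0, 0, 0, -18, 0.42], [0.008, 0.091, 0, 0, 0, -18, 0.42], [0.008, 0.091, 0, 0, 0, -18, 0.42], [0.008, 0.091, 0, 0, 0, -18, 0.42], [0.008, 0.091, 0, 0, 0, -18, 0.42], [0.008, 0.091, 0, 0, 0, -18, 0.42], [0.008, 0.091, 0, 0, 0, -18, 0.42], [0.008, 0.091, 0, 0, 0, -18, 0.42], [0.008, 0.091, 0, 0, 0, -18, 0.42]]
  ]
}}

```text
t: 8.07
eef_pos: [0.5512, -0.0144, 0.1135]
tool_rot: [-0.001, -0.105, 0.994, 0.0]
contact_force: [-0.4, 0.4, 0.8]
gripper_width: 0.418
grasp_force: 0.0
```

```bash
python3 - <<'E'
from h import *
p,A,o=cur();print(p.round(4),np.round(o["q"],2))
rel([.5546,-.0152,.053],R0(102.3))
C={n:cam(n) for n in("scene","top")}
S,T=C["scene"],C["top"]
a=cv2.resize(S["img"][235:335,225:325],(400,400),interpolation=cv2.INTER_CUBIC)
b=cv2.resize(T["img"][175:255,180:260],(400,400),interpolation=cv2.INTER_CUBIC)
save(np.hstack([a,b]),"f1.png")
q=p+[0,0,.036]
print((np.array(px(S,q))-[225,235])*4,(np.array(px(T,q))-[180,175])*5+[400,0])
E
```

```text
[ 0.5512 -0.0144  0.1135] [-0.24  0.37  0.19  1.94 -0.09  0.84  1.78]
[-0.0033, -0.0015, 0.0605] [0.0, -0.02, -0.04]
[193.48370991 174.80449227] [522.43720197  91.99459446]
```

View pics/f1.png

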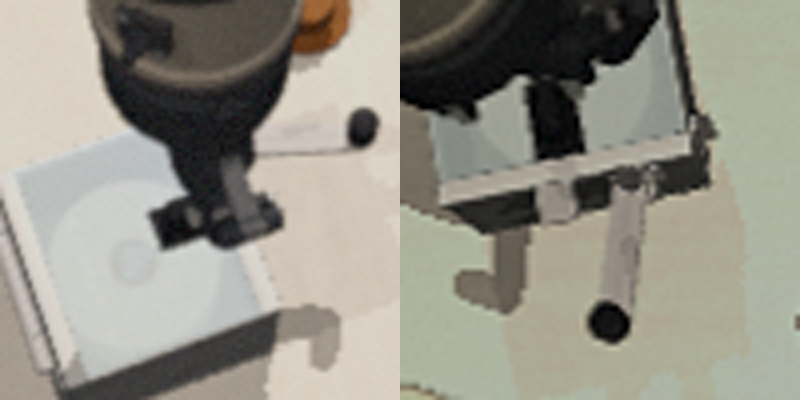

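The latch bar now stands clear, with its knob at top crop (610,322). The fin is at (555,120), and the fingertips at (465,110)/(580,75) match the +36 mm tip projection. Next I'll descend onto the fin.

{"method": "servo_tool", "body": {
  "motion": [
    [[-0.003, -0.001, 0.025, 0, 0, 0, 0.42], [-0.003, -0.001, 0.045, 0, 0, 0, 0.42], [-0.003, -0.001, 0.058, 0, 0, 0, 0.42], [-0.003, -0.001, 0.059, 0, 0, 0, 0.42], [-0.003, -0.001, 0.059, 0, 0, 0, 0.2], [-0.003, -0.001, 0.059, 0, 0, 0, 0.05], [-0.003, -0.001, 0.059, 0, 0, 0, 0.05], [-0.003, -0.001, 0.059, 0, 0, 0, 0.05], [-0.003, -0.001, 0.059, 0, 0, 0, 0.05]]
  ],
  "grip_force": 25
}}

```text
t: 8.92
eef_pos: [0.5556, -0.0147, 0.0558]
tool_rot: [0.001, -0.106, 0.994, 0.0]
contact_force: [-0.5, -0.6, -0.0]
gripper_width: 0.132
grasp_force: 26.8
```

```bash
python3 - <<'E'
from h import *
p,A,o=cur();print(p.round(4),np.round(o["contact_force"],1))
r=np.array([-.0836,.020])  # handle rel hinge (xd,z)
for d in range(8,113,8):
    th=np.radians(d);c,s=np.cos(th),np.sin(th)
    x,z=c*r[0]+s*r[1],-s*r[0]+c*r[1]
    w=XD*(x-r[0])+np.array([0,0,z-r[1]]);print(d,(A.T@w).round(3).tolist())
E
```

```text
[ 0.5556 -0.0147  0.0558] [-0.5 -0.6 -0. ]
8 [-0.004, 0.0, -0.011]
16 [-0.009, 0.0, -0.022]
24 [-0.015, 0.0, -0.032]
32 [-0.023, 0.0, -0.041]
40 [-0.032, 0.0, -0.049]
48 [-0.043, 0.0, -0.055]
56 [-0.054, 0.0, -0.06]
64 [-0.065, 0.0, -0.064]
72 [-0.077, 0.0, -0.066]
80 [-0.089, 0.0, -0.066]
88 [-0.101, 0.0, -0.064]
96 [-0.112, 0.0, -0.061]
104 [-0.123, 0.0, -0.056]
112 [-0.134, 0.0, -0.05]
```

{"method": "servo_tool", "body": {
  "motion": [
    [[-0.004, 0, -0.011, 0, 0, 0, 0.05], [-0.009, 0, -0.022, 0, 0, 0, 0.05], [-0.015, 0, -0.032, 0, 0, 0, 0.05], [-0.023, 0, -0.041, 0, 0, 0, 0.05], [-0.032, 0, -0.049, 0, 0, 0, 0.05], [-0.043, 0, -0.055, 0, 0, 0, 0.05], [-0.052, 0, -0.06, 0, 0.5, 0, 0.05], [-0.061, 0, -0.064, 0, 1, 0, 0.05], [-0.071, 0, -0.066, 0, 1.5, 0, 0.05], [-0.081, 0, -0.066, 0, 2, 0, 0.05], [-0.093, 0, -0.064, 0, 2, 0, 0.05], [-0.104, 0, -0.061, 0, 2, 0, 0.05], [-0.11, 0, -0.058, 0, 2, 0, 0.05], [-0.115, 0, -0.056, 0, 2, 0, 0.05], [-0.115, 0, -0.056, 0, 2, 0, 0.05]]
  ]
}}

```text
t: 10.17
eef_pos: [0.6694, 0.0075, 0.1122]
tool_rot: [-0.085, -0.106, 0.991, -0.011]
contact_force: [2.0, -4.9, 4.0]
gripper_width: 0.128
grasp_force: 24.4
```

```bash
python3 - <<'E'
from h import *
p,A,o=cur();print(p.round(4),np.round(o["contact_force"],1),o["gripper_width"])
c=cam("scene");save(cv2.resize(c["img"][190:345,160:360],(774,600)),"l1.png")
E
```

```text
[0.6694 0.0075 0.1122] [ 2.  -4.9  4. ] 0.1280625235314857
```

View pics/l1.png

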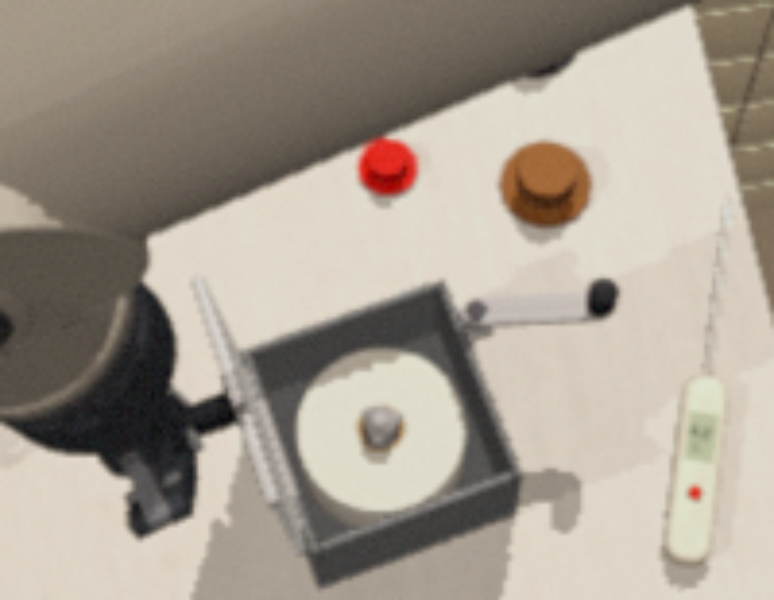

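The lid is open, the bare spindle shows at crop (380,428) and the latch bar is clear. I'll push the lid a few degrees further, then release and retreat upward.

{"method": "servo_tool", "body": {
  "motion": [
    [[-0.006, 0, 0.002, 0, 0, 0, 0.05], [-0.011, 0, 0.004, 0, 0, 0, 0.05], [-0.011, 0, 0.004, 0, 0, 0, 0.05], [-0.011, 0, 0.004, 0, 0, 0, 0.3], [-0.011, 0, 0.004, 0, 0, 0, 0.5], [-0.011, 0, 0.004, 0, 0, 0, 0.5], [-0.015, 0, -0.03, 0, 0, 0, 0.5], [-0.015, 0, -0.07, 0, 0, 0, 0.6], [-0.015, 0, -0.11, 0, 0, 0, 0.7], [-0.015, 0, -0.13, 0, 0, 0, 0.7], [-0.015, 0, -0.13, 0, 0, 0, 0.7]]
  ]
}}

```text
t: 11.13
eef_pos: [0.707, 0.0188, 0.2425]
tool_rot: [-0.082, -0.107, 0.991, -0.009]
contact_force: [0.2, -0.4, -0.6]
gripper_width: 0.695
grasp_force: 0.0
```

```bash
python3 - <<'E'
from h import *
import pickle
p,A,o=cur();print(p.round(4),np.round(o["contact_force"],1),np.round(o["q"],2))
S,T=cam("scene"),cam("top");pickle.dump((S,T),open("c2.pkl","wb"))
for n,w,(x,y) in(("scene",S,(258,301)),("top",T,(212,190))):
    g=w["img"].astype(int); sub=g[y-16:y+17,x-16:x+17]
    m=(sub.min(2)<150).astype(np.uint8);k,l,st,ce=cv2.connectedComponentsWithStats(m)
    print(n,[(s.tolist(),(c+[x-16,y-16]).round(1)) for s,c in zip(st[1:],ce[1:]) if s[4]>8])
    # roll
    m=((g.min(2)>170)&(np.hypot(*(np.indices(g.shape[:2])-np.array([y,x])[:,None,None]))<32)).astype(np.uint8)
    k,l,st,ce=cv2.connectedComponentsWithStats(m);i=1+st[1:,4].argmax();c=max(cv2.findContours((l==i).astype(np.uint8),0,1)[0],key=cv2.contourArea)
    W=np.array([onz(w,*q[0],.048)[:2] for q in c],np.float32);print(st[i],"roll fit",cv2.fitEllipse(W),cv2.minEnclosingCircle(W))
a=S["img"][255:345,205:305];b=T["img"][150:240,160:260]
save(np.hstack([cv2.resize(i,(400,360),interpolation=cv2.INTER_CUBIC) for i in(a,b)]),"l2.png")
rel([.4573,-.239,.13],R0(102.3));rel([.4573,-.239,.13],R0(60))
E
```

```text
[0.707  0.0188 0.2425] [ 0.2 -0.4 -0.6] [-0.25  0.61  0.23  1.25 -0.1   1.45  1.75]
scene [([0, 0, 9, 4, 23], array([245.1, 286. ])), ([10, 11, 13, 13, 101], array([257.5, 302.2]))]
[ 237  282   43   40 1169] roll fit ((0.5816746950149536, -0.007919459603726864), (0.0754542127251625, 0.08374376595020294), 100.49393463134766) ((0.5819814205169678, -0.010767169296741486), 0.04217318072915077)
top [([0, 0, 33, 33, 1089], array([212., 190.]))]Traceback (most recent call last):
  File "<stdin>", line 11, in <module>
ValueError: attempt to get argmax of an empty sequence
```

```bash
python3 - <<'E'
from h import *
rel([.4573,-.239,.13],R0(102.3))
E
```

```text
[0.273, -0.1992, 0.1562] [0.01, -1.99, -0.0]
```

{"method": "servo_tool", "body": {
  "motion": [
    [[0, -0.04, 0, 0, 0, 0, 0.6], [0.273, -0.199, 0.05, 0, -2, 0, 0.6], [0.273, -0.199, 0.05, 0, -2, 0, 0.6], [0.273, -0.199, 0.05, 0, -2, 0, 0.6], [0.273, -0.199, 0.05, 0, -2, 0, 0.6], [0.273, -0.199, 0.05, 0, -2, 0, 0.6], [0.273, -0.199, 0.07, 0, -2, 0, 0.6], [0.273, -0.199, 0.156, 0, -2, 0, 0.6], [0.273, -0.199, 0.156, 0, -2, 0, 0.6], [0.273, -0.199, 0.156, 0, -2, 0, 0.6], [0.273, -0.199, 0.156, 0, -2, 0, 0.6], [0.273, -0.199, 0.156, 0, -2, 0, 0.6], [0.273, -0.199, 0.156, 0, -2, 0, 0.6]]
  ]
}}

```text
t: 12.32
eef_pos: [0.4565, -0.2386, 0.1295]
tool_rot: [-0.001, -0.107, 0.994, 0.001]
contact_force: [1.3, -0.4, 1.0]
gripper_width: 0.604
grasp_force: 0.0
```

```bash
python3 - <<'E'
from h import *
import pickle
p,A,o=cur();print(p.round(4),np.round(o["q"],2))
S,T=cam("scene"),cam("top");pickle.dump((S,T),open("c2.pkl","wb"))
for n,w,(x,y) in(("scene",S,(258,301)),("top",T,(212,190))):
    g=w["img"].astype(int); sub=g[y-16:y+17,x-16:x+17]
    for th in(120,150):
        m=(sub.min(2)<th).astype(np.uint8);k,l,st,ce=cv2.connectedComponentsWithStats(m)
        print(n,th,[(s.tolist(),(c+[x-16,y-16]).round(1)) for s,c in zip(st[1:],ce[1:]) if s[4]>8])
a=S["img"][265:335,220:290];b=T["img"][155:225,175:245]
save(np.hstack([cv2.resize(i,(400,400),interpolation=cv2.INTER_CUBIC) for i in(a,b)]),"l2.png")
rel([.4573,-.239,-.02],R0(102.3))
E
```

```text
[ 0.4565 -0.2386  0.1295] [ 0.12  0.3   0.29  2.01 -0.11  0.85  2.26]
scene 120 [([11, 10, 12, 12, 106], array([258.7, 301. ]))]
scene 150 [([0, 0, 10, 4, 25], array([245.4, 286. ])), ([10, 0, 23, 33, 610], array([265., 302.]))]
top 120 [([0, 0, 7, 7, 24], array([197.9, 175.8])), ([0, 0, 33, 33, 713], array([212.4, 194.8]))]
top 150 [([0, 0, 33, 33, 1078], array([212., 190.]))]
[0.0019, -0.0001, 0.151] [-0.01, 0.02, 0.01]
```

View pics/l2.png

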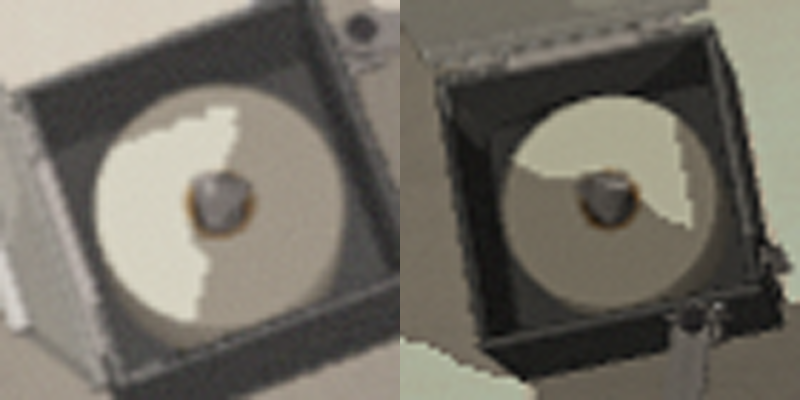

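The spindle is at scene crop (220,203) / top crop (609,200), concentric with the roll. This agrees with the earlier seat estimate of (0.5816,-0.0092). Next I'll take the cap.

{"method": "servo_tool", "body": {
  "motion": [
    [[0.002, 0, 0.04, 0, 0, 0, 0.6], [0.002, 0, 0.08, 0, 0, 0, 0.6], [0.002, 0, 0.12, 0, 0, 0, 0.6], [0.002, 0, 0.14, 0, 0, 0, 0.6], [0.002, 0, 0.151, 0, 0, 0, 0.6], [0.002, 0, 0.151, 0, 0, 0, 0.6], [0.002, 0, 0.151, 0, 0, 0, 0.6]]
  ]
}}

```text
t: 13.0
eef_pos: [0.4565, -0.2398, -0.02]
tool_rot: [0.001, -0.107, 0.994, -0.0]
contact_force: [0.2, -0.2, 0.5]
gripper_width: 0.602
grasp_force: 0.0
```

{"method": "servo_tool", "body": {
  "motion": [
    [[0, 0, 0.002, 0, 0, 0, 0.6], [0, 0, 0.004, 0, 0, 0, 0.6], [0, 0, 0.004, 0, 0, 0, 0.6]]
  ]
}}

```text
t: 13.25
eef_pos: [0.4559, -0.2402, -0.0238]
tool_rot: [0.001, -0.107, 0.994, -0.0]
contact_force: [0.5, 0.1, -0.1]
gripper_width: 0.6
grasp_force: 0.0
```

{"method": "servo_tool", "body": {
  "motion": [
    [[0.001, 0.001, 0.002, 0, 0, 0, 0.6], [0.001, 0.001, 0.004, 0, 0, 0, 0.6], [0.001, 0.001, 0.004, 0, 0, 0, 0.4], [0.001, 0.001, 0.004, 0, 0, 0, 0.2], [0.001, 0.001, 0.004, 0, 0, 0, 0.2], [0.001, 0.001, 0.004, 0, 0, 0, 0.2], [0.001, 0.001, 0.004, 0, 0, 0, 0.2]]
  ],
  "grip_force": 80
}}

```text
t: 13.83
eef_pos: [0.4536, -0.2391, -0.0284]
tool_rot: [-0.0, -0.107, 0.994, 0.0]
contact_force: [-1.6, 0.6, 6.5]
gripper_width: 0.341
grasp_force: 78.5
```

```bash
python3 - <<'E'
from h import *
p,A,o=cur();print(p.round(4),np.round(o["contact_force"],1))
rel(p+[.1243,.2298,.16],R0(102.3))
E
```

```text
[ 0.4536 -0.2391 -0.0284] [-1.6  0.6  6.5]
[-0.1702, 0.1983, -0.1599] [0.0, -0.0, -0.01]
```

{"method": "servo_tool", "body": {
  "motion": [
    [[0, 0, -0.04, 0, 0, 0, 0.2], [0, 0, -0.08, 0, 0, 0, 0.2], [0, 0, -0.12, 0, 0, 0, 0.2], [-0.02, 0.03, -0.15, 0, 0, 0, 0.2], [-0.04, 0.055, -0.15, 0, 0, 0, 0.2], [-0.06, 0.08, -0.15, 0, 0, 0, 0.2], [-0.085, 0.105, -0.15, 0, 0, 0, 0.2], [-0.11, 0.13, -0.15, 0, 0, 0, 0.2], [-0.13, 0.155, -0.15, 0, 0, 0, 0.2], [-0.155, 0.18, -0.14, 0, 0, 0, 0.2], [-0.17, 0.198, -0.13, 0, 0, 0, 0.2], [-0.17, 0.198, -0.125, 0, 0, 0, 0.2], [-0.17, 0.198, -0.125, 0, 0, 0, 0.2], [-0.17, 0.198, -0.125, 0, 0, 0, 0.2]]
  ]
}}

```text
t: 15.0
eef_pos: [0.577, -0.0106, 0.0958]
tool_rot: [-0.001, -0.106, 0.994, -0.0]
contact_force: [-0.3, -1.1, -0.4]
gripper_width: 0.335
grasp_force: 79.3
```

```bash
python3 - <<'E'
from h import *
import pickle
P=[]
for i in range(4):
    S,T=cam("scene"),cam("top");p,A,o=cur();P.append(p)
P=np.array(P);print(P.round(4),np.round(o["contact_force"],1),o["gripper_width"])
pickle.dump((S,T,P.mean(0)),open("c3.pkl","wb"))
h=P[-1,2]+.028
for n,w in(("S",S),("T",T)):print(n,np.round(px(w,[.5816,-.0092,h]),1),np.round(px(w,[.5816,-.0092,.066]),1))
a=S["img"][240:330,205:325];b=T["img"][145:235,155:275]
save(np.hstack([cv2.resize((255*(i/255.)**.5).astype(np.uint8),(400,300),interpolation=cv2.INTER_CUBIC) for i in(a,b)]),"m1.png")
E
```

```text
[[ 0.5774 -0.0114  0.0965]
 [ 0.5777 -0.0111  0.0968]
 [ 0.5778 -0.0106  0.0967]
 [ 0.5778 -0.0101  0.0965]] [-1.1  0.4 -0.6] 0.3388629848263963
S [257.4 288.6] [258.1 298.2]
T [204.7 181.7] [209.9 188.5]
```

View pics/m1.png

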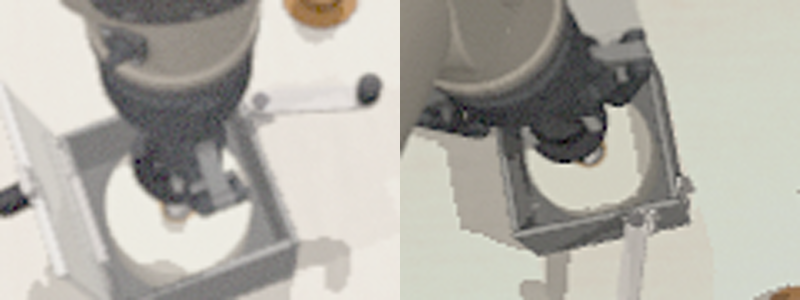

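The held cap shows at scene crop (165,175) / top crop (570,130) above the spindle, within a few mm. I'll check numerically by fitting the flange arc against the white roll.

```bash
python3 - <<'E'
from h import *
import pickle
from scipy.optimize import least_squares
S,T,P=pickle.load(open("c3.pkl","rb"));h=P[2]+.028+.002
cs={}
for n,w in(("S",S),("T",T)):
    c0=np.array([.5816,-.0092]);g=w["img"].max(2).astype(float);pts=[]
    for a in np.radians(np.arange(0,360,4)):
        rr=np.arange(.016,.036,.0005)
        v=[]
        for r in rr:
            u=px(w,[c0[0]+r*np.cos(a),c0[1]+r*np.sin(a),h]);v.append(cv2.getRectSubPix(g.astype(np.float32),(1,1),(float(u[0]),float(u[1])))[0,0])
        v=np.array(v);i=np.argmax(np.diff(v)>0) if 0 else np.argmax(v>90)
        if v[:6].max()<75 and v.max()>110 and i>0 and v[min(i+6,len(v)-1)]>140: pts.append((np.degrees(a),rr[i]))
    if pts:
        pts=np.array(pts);a=np.radians(pts[:,0]);X=np.c_[np.cos(a),np.sin(a)]*pts[:,1:]
        f=least_squares(lambda c:np.hypot(*(X-c).T)-.026,[0,0],loss="soft_l1",f_scale=.001)
        print(n,len(pts),pts[:,0].tolist(),(pts[:,1]*1e3).round(1).tolist(),"offset mm",(f.x*1e3).round(1))
E
```

```text
S 25 [0.0, 4.0, 8.0, 12.000000000000002, 16.0, 20.0, 24.000000000000004, 28.0, 32.0, 36.0, 40.0, 44.0, 48.00000000000001, 52.0, 56.0, 59.99999999999999, 64.0, 80.0, 96.00000000000001, 100.0, 104.0, 108.0, 348.0, 352.0, 356.0] [24.0, 23.5, 24.0, 23.5, 23.5, 23.5, 23.0, 23.0, 23.0, 23.0, 23.0, 23.0, 23.0, 23.5, 23.5, 23.5, 24.5, 24.5, 28.0, 29.0, 31.0, 33.5, 25.0, 24.5, 24.0] offset mm [-2.8 -0.2]
T 33 [128.0, 132.0, 136.0, 140.0, 144.0, 148.0, 152.0, 156.0, 160.0, 164.0, 168.0, 172.0, 176.0, 180.0, 184.0, 188.0, 192.00000000000003, 196.0, 200.0, 204.0, 224.0, 228.00000000000003, 232.00000000000003, 236.00000000000003, 239.99999999999997, 244.0, 248.0, 252.0, 256.0, 276.0, 280.0, 284.0, 288.0] [26.0, 25.5, 25.5, 25.5, 25.5, 25.5, 25.5, 25.5, 25.5, 26.0, 26.0, 25.5, 25.5, 25.5, 25.5, 25.5, 26.0, 26.5, 27.5, 29.0, 32.0, 31.0, 29.5, 28.5, 27.0, 26.0, 26.0, 26.0, 26.0, 25.5, 26.0, 25.5, 25.5] offset mm [-0.1 -0.6]
```

{"method": "servo_tool", "body": {
  "motion": [
    [[-0.001, 0.0006, 0.02, 0, 0, 0, 0.2], [-0.001, 0.0006, 0.04, 0, 0, 0, 0.2], [-0.001, 0.0006, 0.052, 0, 0, 0, 0.2], [-0.001, 0.0006, 0.056, 0, 0, 0, 0.2], [-0.001, 0.0006, 0.058, 0, 0, 0, 0.2], [-0.001, 0.0006, 0.06, 0, 0, 0, 0.2], [-0.001, 0.0006, 0.062, 0, 0, 0, 0.2], [-0.001, 0.0006, 0.062, 0, 0, 0, 0.2]]
  ]
}}

```text
t: 16.07
eef_pos: [0.5791, -0.0088, 0.0346]
tool_rot: [0.0, -0.107, 0.994, 0.0]
contact_force: [0.2, -0.3, -0.0]
gripper_width: 0.343
grasp_force: 79.3
```

{"method": "servo_tool", "body": {
  "motion": [
    [[0, 0, 0.001, 0, 0, 0, 0.2], [0, 0, 0.002, 0, 0, 0, 0.2], [0, 0, 0.003, 0, 0, 0, 0.2], [0, 0, 0.004, 0, 0, 0, 0.2], [0, 0, 0.004, 0, 0, 0, 0.2]]
  ]
}}

```text
t: 16.48
eef_pos: [0.5795, -0.0099, 0.0313]
tool_rot: [0.001, -0.106, 0.994, -0.0]
contact_force: [-0.9, -2.8, 8.0]
gripper_width: 0.341
grasp_force: 80.3
```

{"method": "servo_tool", "body": {
  "motion": [
    [[0, 0, 0.001, 0, 0, 0, 0.2], [0, 0, 0.002, 0, 0, 0, 0.2], [0, 0, 0.003, 0, 0, 0, 0.2], [0, 0, 0.004, 0, 0, 0, 0.2], [0, 0, 0.004, 0, 0, 0, 0.2]]
  ]
}}

```text
t: 16.9
eef_pos: [0.5791, -0.0099, 0.0267]
tool_rot: [0.0, -0.106, 0.994, -0.0]
contact_force: [0.4, -2.1, 0.3]
gripper_width: 0.342
grasp_force: 79.4
```

{"method": "servo_tool", "body": {
  "motion": [
    [[0, 0, 0.002, 0, 0, 0, 0.2], [0, 0, 0.004, 0, 0, 0, 0.2], [0, 0, 0.005, 0, 0, 0, 0.2], [0, 0, 0.006, 0, 0, 0, 0.2], [0, 0, 0.006, 0, 0, 0, 0.2], [0, 0, 0.006, 0, 0, 0, 0.2]]
  ]
}}

```text
t: 17.4
eef_pos: [0.5787, -0.0091, 0.0199]
tool_rot: [-0.0, -0.107, 0.994, -0.0]
contact_force: [1.5, -3.0, -2.3]
gripper_width: 0.335
grasp_force: 79.7
```

{"method": "servo_tool", "body": {
  "motion": [
    [[0, 0, 0.001, 0, 0, 0, 0.2], [0, 0, 0.002, 0, 0, 0, 0.2], [0, 0, 0.003, 0, 0, 0, 0.2], [0, 0, 0.004, 0, 0, 0, 0.2], [0, 0, 0.004, 0, 0, 0, 0.2], [0, 0, 0.004, 0, 0, 0, 0.2]]
  ]
}}

```text
t: 17.9
eef_pos: [0.5788, -0.009, 0.0195]
tool_rot: [0.0, -0.106, 0.994, 0.0]
contact_force: [-10.3, -2.4, 31.7]
gripper_width: 0.343
grasp_force: 83.5
```

{"method": "servo_tool", "body": {
  "motion": [
    [[0, 0, -0.0005, 0, 0, 0, 0.2], [0, 0, -0.0005, 0, 0, 0, 0.2], [0, 0, -0.0005, 0, 0, 0, 0.2], [0, 0, -0.0005, 0, 0, 0, 0.2], [0, 0, -0.0005, 0, 0, 0, 0.2], [0, 0, -0.0005, 0, 0, 0, 0.2]]
  ]
}}

```text
t: 18.4
eef_pos: [0.5788, -0.009, 0.0195]
tool_rot: [0.0, -0.106, 0.994, 0.0]
contact_force: [-8.7, -3.2, 26.7]
gripper_width: 0.337
grasp_force: 82.9
```

Settled at a steady 27 N down, at the expected seat height (TCP reading 0.0195).

```bash
python3 -c "
from station import bot
print(bot.hand_in())"
```

```text
the job is handed in; nothing more can be done
None
```

I swung the latch clear, opened the lid (standing by itself when last seen, before the press), snapped the cap onto the spindle and seated it, and handed the job in at about 18 s with the gripper still pressing it down at about 27 N; no verdict came back.

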